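# Set the filter dial to green and hold the vial up in the light reader

### The job

Take a reading of the vial in the cam-lift light reader. First turn the black selector knob on the reader until its white pointer clicks in at the green marker, then take the red grip and swing the cam lever up until it stands upright, where the vial is lifted highest, without moving the dial again. The lever springs back when let go, so finish while still holding it there by the red grip; keep the vial upright in its cup and leave the things standing around alone.

Things in the scene. Friction and masses are not known exactly. Their poses are not given: they have to be found in the camera images.
- station: the light reader: white case 260 x 180 mm, 45 mm high, fixed; place and yaw vary. Origin on the bench under it; in its frame the case spans x -135..125, y -70..110 mm, z up, robot's side -x. Cam shaft along y at x = 20, z = 75 mm. Vial platform at x = 20, y = 70 mm between two black light-gate blocks on rods (x -29..69, y 55..85, up to z = 188 mm)
- selector (a joint): turn of the black selector knob about the vertical, rad; 0 = parked (start), positive = counter-clockwise seen from above, stops at -1.6 and 1.6. Detents every 0.698 rad (40 degrees): the markers are at -1.396, -0.698, 0.698 and 1.396. It snaps to the nearest detent with at most about 0.06 N m
- selector_grip (a point): point on the knob's axis at the height to grip. The knob's bar is 48 mm long, 14 mm wide, its top is 12 mm above this point and the steel dial plate (104 mm in diameter, on the case) is 20 mm below it; the skirt below the bar (50 mm in diameter) ends 14 mm below it. Its x axis is along the bar, in the direction of the white pointer; turns with the knob
- pointer (a point): the point on the dial, 43 mm from the knob's axis, at which the white pointer aims; turns with the knob and lies over a marker's middle when set to it
- marker_green: green marker stud on the dial, 11 mm in diameter, 2.5 mm high, 43 mm from the knob's axis; origin in the middle of its underside. Which of the four places it takes changes from start to start (yellow, red and blue studs take the others)
- cam_lever (a joint): turn of the cam lever about its horizontal shaft, rad; 0 = resting, lever pointing to the reader's +x side, 15 degrees above level; grows as it swings up and over towards -x; 1.309 = upright = highest lift (19 mm); past that the vial sinks again; stop at 1.9. A spring drives it back to 0: about 3 N at the grip at rest, 7 N upright
- lever_pivot (a point): point on the lever's shaft axis, in line with the middle of the red grip, 75 mm above the bench; its axes are the reader's; fixed
- lever_grip: red round cross grip (a sleeve that turns freely on its pin) at the lever's end, 16 mm in diameter, 78 mm long along the reader's y axis. Origin in its middle, 100 mm from the shaft axis (the lever's arm joins it at its +y end)
- vial: glass vial with a black cap and pale green culture, 22 mm in diameter, 54 mm high, standing loose in the cup; origin in the middle of its underside
- cup_floor (a point): middle of the floor of the white cup on the lift platform (25 mm bore, 16 mm deep), 120 mm above the bench with the lever at rest; rises with the platform
- dropper: brown dropper bottle, 34 mm in diameter, 104 mm high, standing loose left of the reader; origin in the middle of its underside; leave alone
- case: flat black case 48 x 92 x 18 mm, loose, right of the reader; origin in the middle of its underside; leave alone
- dish: lidded petri dish, 92 mm in diameter, 15 mm high, loose, left of the reader; origin in the middle of its underside; leave alone
Mind the look-alikes: they are no part of the job. What is shaped like the vial but pink is not meant.

How it is judged:
By the outcome, as a careful person would: the job done as asked, in the order asked, and still so for the second after the job is handed in, while the arm keeps its last pose, push and grip.
It also fails if it takes over 51 s, if anything falls off the work surface, if the arm or the gripper's body presses on something with over 40 N, if the wrist force passes 120 N, or if a joint passes its speed limit or range.

### The arm

A 6-joint arm with a two-finger parallel gripper is mounted at the origin on a cart in front of the work surface, level with it; the furniture and walls round the work are solid. World frame = base frame: x ahead of the robot, y to its left, z up, the work surface at z = 0. Lengths are in m, angles in rad, forces in N, time in s.
With the tool pointing down it reaches from about 0.375 to 0.9 m from the base axis. Payload 3.1 kg.
Tool frame: the origin (TCP) lies midway between the tips of the shut fingers; the grasp point (between the pads) lies 19 mm behind it; z points along the fingers, y is the line along which they close (so a half turn about z gives the same grasp; the last joint's range is limited). The gripper opens to 87 mm and grips with 3 to 60 N. Pads are 19 mm wide; open, the fingers measure 117 mm over their backs; the gripper's body (75 mm by 190 mm) begins 51 mm behind the grasp point.
Start: joints at [-1.399, 0.527, 1.433, -0, 1.181, -0.178], TCP at [0.214, -0.587, 0.223] pointing down, gripper open.
Joint ranges: [-3.08, 3.08], [-0.75, 2.2], [0.22, 2.44], [-1.43, 4.57], [0, 2.65], [-2.85, 2.85]. Speed limits (rad/s): [2.79, 2.79, 3.14, 3.14, 3.14, 3.14].

### API

Orientations are given as a unit quaternion [x, y, z, w].
In Python, from rig import get_obs, cams, job gives the robot as it stands.
- The arm moves only by the tool servo_tool, never from a script. Its argument "moves" is text: rows parted by semicolons, each of 5 numbers parted by spaces: the shift along the tool's x, y, z in m, then the turn about the tool's z in degrees, then the finger opening in m, from 0 to 0.087. In form: dx dy dz spin claw; .... A call has 1 to 10 rows; each row is the pose to reach, as a shift and turn from the pose commanded when the call began, along the tool's axes at that moment; what a row does not reach only later rows make up. A row lasts 1/12 s, in which the tool goes at most 41.7 mm and 7.16 degrees, less where a joint would pass 70% of its speed; a pose out of reach is approached as far as the arm can. A call with a gripper value outside its range is refused whole. The fingers move at their own pace and stop on an object; "grip_force" is the grip in N (left out, the last holds). Time passes only in rows, so rows that repeat a pose let the fingers close. It gives the time, the measured TCP pose, the force, the opening and the grip force at its end, in the units of the state.
- get_obs(): the state, without advancing time (a new reading comes with each control period).
- cams.camera(name): name is "scene" or "top" or "wrist"; returns the picture (420x560x3 uint8, blue, green, red); there is no depth.
- cams.camera_model(name): a dict with "fx", "fy", "cx", "cy" (pixels), "R" (3x3) and "t" (3): a world point X has camera coordinates R X + t. Camera axes: x right, y down, z forward; pixel columns grow to the right and rows downward; lengths in m; the calibration is good to about 2 mm. The wrist camera is an equidistant fisheye: a pixel r from the principal point sees the ray r / f radians off the axis. A picture is of the moment at which its call begins: read the wrist's pose just before it. camera_model takes no time and is no camera call; for the wrist camera it gives the pose at the moment of the call.
- job.hand_in(): hands the job in; it is judged then, once.
The state is a dict: "time": time; "q": joint angles; "joint_velocities": joint speeds; "joint_torque": joint torques, N m; "position": TCP position; "tool_rot": TCP orientation; "ft_force": force on the tool from outside, world axes, zero at the start; "moment": the same for the moment, N m; "grip_width": finger opening in m; "grip_force": force on a finger pad.
Only numpy, scipy, OpenCV 4.12 (cv2) and the standard library are available. Lean on these libraries where they do the work, as an engineer would, in place of code of your own. Each camera call takes 0.05 s, during which the arm holds its last target. There are 200 camera calls.

## Working session

There is one attempt and no reset: what is moved stays moved. The work goes in short steps, Python scripts to look and compute and a tool call to move; the robot and the scene stay as the last step left them, time stands still between calls to the robot, and variables do not carry over. Pictures are saved under pics/ and viewed, at most 12 in all, crops included, and the job is handed in when it is done.

Besides the shell and the picture viewer there is one more tool, called by a JSON object that holds its "name" and its "arguments", one argument or row to a line. servo_tool: Moves the arm, as the interface text tells. Its arguments: {"type":"object","properties":{"moves":{"type":"string"},"grip_force":{"type":"number"}},"required":["moves"]}

```bash
mkdir -p pics; cat > h.py <<'E'
import numpy as np, cv2
from rig import get_obs, cams, job
from scipy.spatial.transform import Rotation as Rn
def snap(n,f,crop=None,s=1):
    im=cams.camera(n)
    if crop: x0,y0,x1,y1=crop; im=im[y0:y1,x0:x1]
    if s!=1: im=cv2.resize(im,None,fx=s,fy=s,interpolation=cv2.INTER_CUBIC)
    cv2.imwrite('pics/'+f,im); return im
def ray(n,u,v):
    m=cams.camera_model(n);R=np.array(m['R']);t=np.array(m['t'])
    x=(u-m['cx'])/m['fx'];y=(v-m['cy'])/m['fy']
    if n=='wrist':
        r=np.hypot(x,y);k=np.sin(r)/r if r>1e-9 else 1;d=np.array([x*k,y*k,np.cos(r)])
    else: d=np.array([x,y,1.])
    return -R.T@t, R.T@d
def atz(n,u,v,z):
    c,d=ray(n,u,v); return c+d*(z-c[2])/d[2]
def proj(n,X):
    m=cams.camera_model(n);p=np.array(m['R'])@np.array(X)+np.array(m['t'])
    if n=='wrist':
        r=np.hypot(p[0],p[1]);th=np.arctan2(r,p[2]);return m['cx']+m['fx']*th*p[0]/r,m['cy']+m['fy']*th*p[1]/r
    return m['cx']+m['fx']*p[0]/p[2],m['cy']+m['fy']*p[1]/p[2]
E
python3 -c "
from h import *
a=snap('scene','s0.png');b=snap('top','t0.png')
print(get_obs())
for n in('scene','top'):print(cams.camera_model(n))"
```

```text
{'time': 0.1, 'q': array([-1.39949659e+00,  5.28353156e-01,  1.43378695e+00, -3.22589825e-05,
        1.18138117e+00, -1.78509275e-01]), 'joint_velocities': array([ 5.51829049e-06, -3.68804866e-03, -3.42966647e-03,  6.34565755e-04,
       -4.25813422e-04, -2.73661941e-04]), 'joint_torque': array([-5.34977971e-04, -4.40985882e+01, -1.77151126e+01,  6.35293638e-02,
        5.34009864e-02, -4.10544021e-05]), 'position': array([ 0.21409796, -0.58648165,  0.22167773]), 'tool_rot': array([ 9.84741635e-01,  1.74020065e-01, -1.14397774e-05, -9.64358351e-04]), 'ft_force': array([-0.00721401, -0.14143169, -0.76060094]), 'moment': array([-0.03794397, -0.06486231,  0.02228361]), 'grip_force': 0.0, 'grip_width': 0.08720815637996909}
{'fx': 516.653736518323, 'fy': 516.653736518323, 'cx': 272.38270253466334, 'cy': 213.80632189103795, 'R': array([[ 0.8952637 ,  0.44548711,  0.00664408],
       [ 0.31250458, -0.61724951, -0.7220415 ],
       [-0.31755912,  0.64849385, -0.69181785]]), 't': array([-0.57907978,  0.05971239,  1.06439462])}
{'fx': 441.19370426230023, 'fy': 441.19370426230023, 'cx': 277.6830120987821, 'cy': 212.9609112189914, 'R': array([[-8.64643958e-04, -9.99995084e-01,  3.01400999e-03],
       [-9.93878008e-01,  5.26359954e-04, -1.10481800e-01],
       [ 1.10479670e-01, -3.09108567e-03, -9.93873577e-01]]), 't': array([0.25265329, 0.5370901 , 0.98621131])}
```

View pics/s0.png

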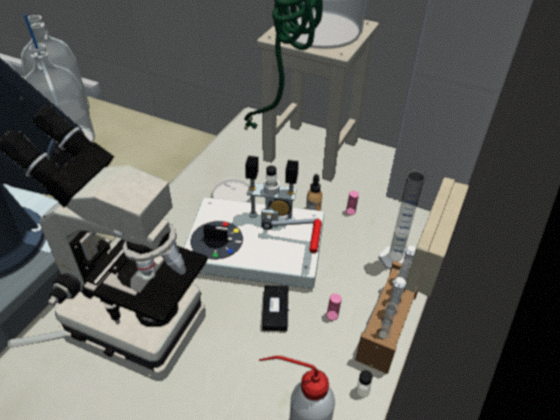

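View pics/t0.png

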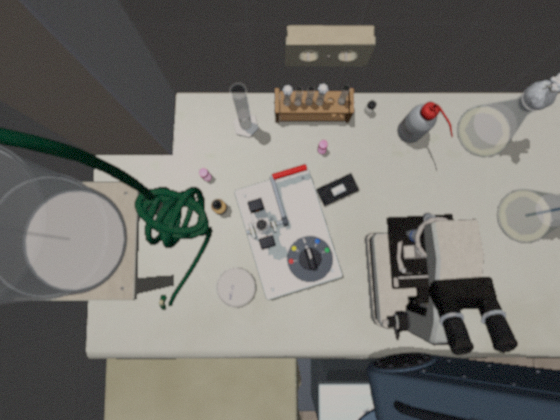

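The reader is at about (290,235) in top, with the dial at (310,258) and the red grip at (290,172). The vial is at (262,226), with pink look-alikes at (323,147) and (205,174). Zooming in next.

```bash
python3 -c "
from h import *
a=snap('top','t1.png',(225,155,365,305),4)
b=snap('scene','s1.png',(170,140,350,300),4)"
```

```text
(no output)
```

View pics/t1.png

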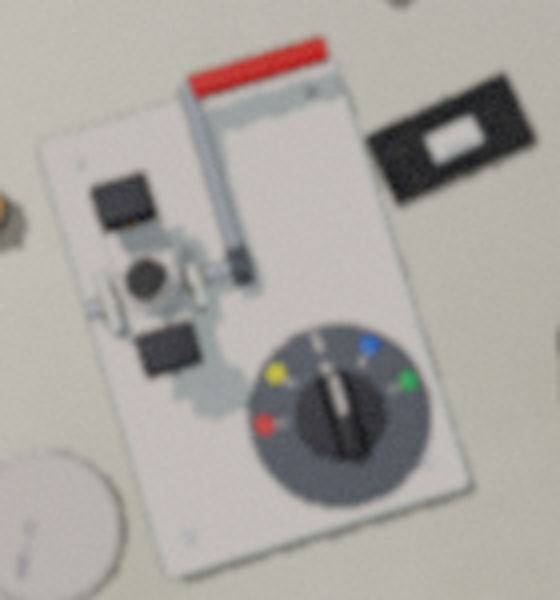

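View pics/s1.png

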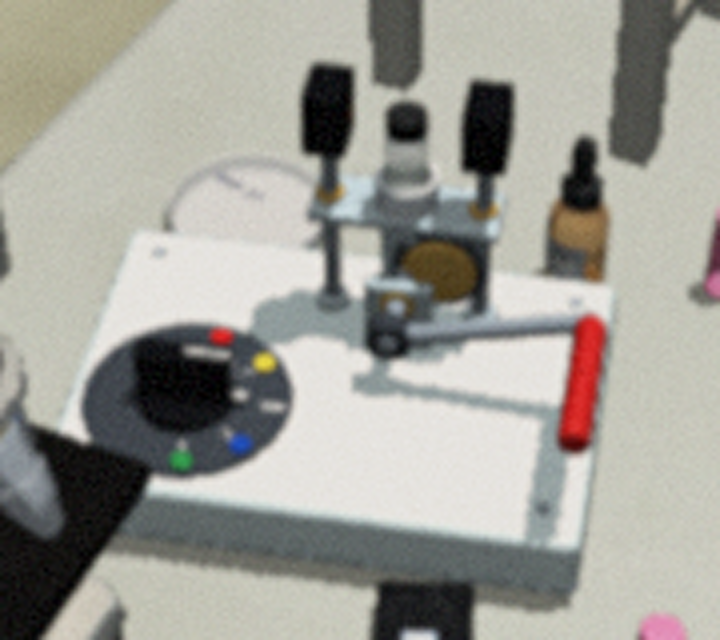

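```bash
python3 -c "
from h import *
P=lambda x,y,z:atz('top',225+(x+.5)/4-.5,155+(y+.5)/4-.5,z)
C=[P(40,142,.045),P(183,578,.045),P(470,487,.045)]
print('corners',np.round(C,4))
S=np.array([[.125,.11],[-.135,.11],[-.135,-.07]])
e1=C[0]-C[1];e2=C[1]-C[2];print(np.linalg.norm(e1),np.linalg.norm(e2),np.arctan2(e1[1],e1[0]),np.arctan2(-e2[0],e2[1]))
yaw=(np.arctan2(e1[1],e1[0])*2+np.arctan2(-e2[0],e2[1]))/3
R=np.array([[np.cos(yaw),-np.sin(yaw)],[np.sin(yaw),np.cos(yaw)]])
o=np.mean([c[:2]-R@s for c,s in zip(C,S)],0);print('yaw',yaw,'o',o)
for n,x,y,z in [('red',264,425,.05),('yel',277,373,.05),('blue',370,345,.05),('green',408,380,.05),('dialC',340,415,.048),('gripA',192,86,.101),('gripB',324,49,.101),('tip',340,415-35,.08)]:
  p=P(x,y,z);print(n,np.round(p,4),'st',np.round(R.T@(p[:2]-o),4))
# check in scene
for X in [o@np.eye(2)]:
  for s in [(.125,.11),(-.135,.11),(.125,-.07)]:
    w=R@np.array(s)+o; u=proj('scene',[*w,.045]);print(((u[0]-170)*4,(u[1]-140)*4))
"
```

```text
corners [[0.5879 0.3504 0.045 ]
 [0.3432 0.2687 0.045 ]
 [0.3931 0.1086 0.045 ]]
0.2579698606206661 0.1676369374738995 0.3222393982725933 0.3017392837083374
yaw 0.3154060267511747 o [0.50287651 0.21004026]
red [0.4275 0.2236 0.05  ] st [-0.0674  0.0363]
yel [0.4564 0.2162 0.05  ] st [-0.0422  0.0203]
blue [0.472  0.1641 0.05  ] st [-0.0436 -0.0341]
green [0.4525 0.143  0.05  ] st [-0.0687 -0.0481]
dialC [0.4331 0.1811 0.048 ] st [-0.0754 -0.0059]
gripA [0.6093 0.2634 0.101 ] st [0.1177 0.0177]
gripB [0.6296 0.1919 0.101 ] st [ 0.1149 -0.0565]
tip [0.4517 0.1833 0.08  ] st [-0.057  -0.0095]
(np.float64(610.6444196357747), np.float64(281.2314630155204))
(np.float64(123.51278674771288), np.float64(230.06823832137138))
(np.float64(580.7101046153193), np.float64(547.8707674089662))
```

```bash
python3 -c "
from h import *
def tri(a,b):
  c1,d1=ray('scene',*a);c2,d2=ray('top',*b)
  s=np.linalg.lstsq(np.c_[d1,-d2],c2-c1,rcond=None)[0]
  p,q=c1+d1*s[0],c2+d2*s[1];return np.round((p+q)/2,3),round(np.linalg.norm(p-q),3)
print('eyeL',tri((12,140),(455,340)),tri((12,140),(508,330)))
print('eyeR',tri((62,112),(508,330)),tri((62,112),(455,340)))
print('head far corner',tri((170,190),(435,223)),tri((125,170),(480,223)))
print('base px',proj('top',[0,0,0]),proj('top',[.214,-.587,.22]),proj('scene',[.214,-.587,.22]))
print('hose',[atz('top',180,210,z) for z in (.3,.6)])
print('bigtank', atz('top',70,240,.5), atz('top',205,265,.0))
"; python3 -c "
import sys;sys.path.insert(0,'.')
from h import *
snap('wrist','w0.png')" 
```

```text
eyeL (array([ 0.293, -0.028,  0.367]), np.float64(0.046)) (array([ 0.328, -0.071,  0.409]), np.float64(0.007))
eyeR (array([ 0.352, -0.035,  0.443]), np.float64(0.042)) (array([0.32 , 0.008, 0.404]), np.float64(0.011))
head far corner (array([0.489, 0.003, 0.335]), np.float64(0.006)) (array([ 0.478, -0.045,  0.399]), np.float64(0.009))
base px (np.float64(390.7105544188774), np.float64(453.23474440955584)) (np.float64(745.0875434169661), np.float64(379.74609624647843)) (np.float64(-449.2975080943714), np.float64(581.6660565246783))
hose [array([0.51229042, 0.41770016, 0.3       ]), array([0.47686844, 0.35179839, 0.6       ])]
bigtank [0.45193298 0.50685386 0.5       ] [0.41825218 0.42216135 0.        ]
```

View pics/w0.png

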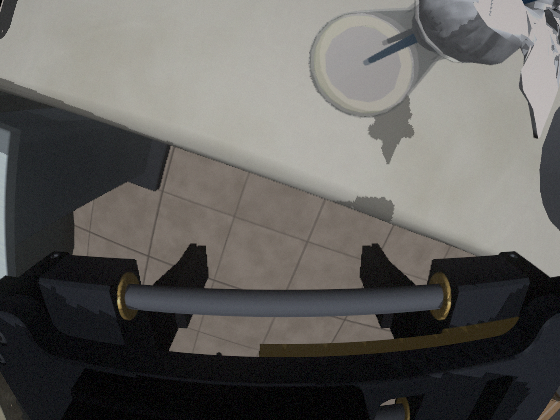

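The wrist view shows the gripper wide along its closing axis. The microscope, about 0.41 m tall, stands between the arm and the reader, so I'll go over it high. Green is the clockwise-most stud, at -1.396. A body 190 mm wide would sweep the gate block if I gripped the bar's sides, so I'll grip the bar's ends instead.

```bash
cat >> h.py <<'E'
def tri(a,b):
  c1,d1=ray('scene',*a);c2,d2=ray('top',*b)
  s=np.linalg.lstsq(np.c_[d1,-d2],c2-c1,rcond=None)[0]
  p,q=c1+d1*s[0],c2+d2*s[1];return np.round((p+q)/2,3),round(np.linalg.norm(p-q),3)
def plan(T,yaw=None):
  "world TCP target, yaw of tool y (deg) -> shift in tool axes, spin"
  o=get_obs();R=Rn.from_quat(o['tool_rot']).as_matrix()
  y=np.degrees(np.arctan2(R[1,1],R[0,1]))
  s=0 if yaw is None else -((yaw-y+90)%180-90)
  print('pos',np.round(o['position'],4),'yawy',round(y,2),'q1,q6',np.round(np.degrees(o['q'][[0,5]]),1),'F',np.round(o['ft_force'],1))
  print('shift',np.round(R.T@(np.array(T)-o['position']),4),'spin',round(s,1))
E
python3 -c "
from h import *
print(tri((295,15),(180,210)),tri((250,122),(163,300)),tri((278,90),(190,280)))
plan([.6,-.25,.5]);plan([.45,.18,.45],17)"
```

```text
(array([0.495, 0.389, 0.426]), np.float64(0.005)) (array([0.346, 0.49 , 0.108]), np.float64(0.003)) (array([0.417, 0.422, 0.245]), np.float64(0.054))
pos [ 0.2142 -0.5868  0.2221] yawy -69.96 q1,q6 [-80.2 -10.2] F [-0.7 -0.4  1.1]
shift [ 0.4779 -0.1845 -0.2777] spin 0
pos [ 0.2142 -0.5868  0.2221] yawy -69.96 q1,q6 [-80.2 -10.2] F [-0.7 -0.4  1.1]
shift [ 0.4844 -0.6398 -0.2272] spin -87.0
```

{"name": "servo_tool", "arguments": {
  "moves": "0 0 -0.04 0 0.087; 0 0 -0.08 0 0.087; 0 0 -0.12 0 0.087; 0 0 -0.16 0 0.087; 0 0 -0.20 0 0.087; 0 0 -0.24 0 0.087; 0 0 -0.28 0 0.087; 0 0 -0.30 0 0.087"
}}

```text
time: 0.92
position: [0.2144, -0.5877, 0.5287]
tool_rot: [0.985, 0.174, -0.0, 0.005]
ft_force: [-0.0, -0.5, 0.5]
grip_width: 0.0872
grip_force: 0.0
```

{"name": "servo_tool", "arguments": {
  "moves": "0.038 -0.014 0 0 0.087; 0.076 -0.028 0 0 0.087; 0.114 -0.042 0 -5 0.087; 0.152 -0.056 0 -11 0.087; 0.19 -0.07 0 -17 0.087; 0.228 -0.084 0 -23 0.087; 0.266 -0.098 0 -29 0.087; 0.304 -0.112 0 -35 0.087; 0.342 -0.126 0 -41 0.087; 0.38 -0.14 0 -47 0.087"
}}

```text
time: 1.75
position: [0.5244, -0.3236, 0.5225]
tool_rot: [0.832, 0.554, -0.0, -0.0]
ft_force: [0.0, -0.1, -0.1]
grip_width: 0.0869
grip_force: 0.0
```

```bash
python3 -c "
from h import *
plan([.52,.08,.48],17)"
```

```text
pos [ 0.5244 -0.3236  0.5225] yawy -22.66 q1,q6 [-42.1 -19.4] F [ 0.  -0.1 -0.1]
shift [ 0.3708 -0.1595  0.0426] spin -39.7
```

{"name": "servo_tool", "arguments": {
  "moves": "0.037 -0.016 0 -4 0.087; 0.074 -0.032 0 -8 0.087; 0.111 -0.048 0 -12 0.087; 0.148 -0.064 0 -16 0.087; 0.185 -0.08 0 -20 0.087; 0.222 -0.096 0 -24 0.087; 0.26 -0.112 0 -28 0.087; 0.297 -0.128 0 -32 0.087; 0.334 -0.144 0.02 -36 0.087; 0.371 -0.16 0.04 -40 0.087"
}}

```text
time: 2.58
position: [0.5206, 0.0747, 0.4863]
tool_rot: [0.593, 0.805, 0.001, 0.002]
ft_force: [1.1, -0.1, -0.5]
grip_width: 0.0869
grip_force: 0.0
```

```bash
python3 -c "
from h import *
plan([.433,.181,.22],17)"
```

```text
pos [0.5206 0.0747 0.4863] yawy 17.26 q1,q6 [ -4.  -21.3] F [ 1.1 -0.1 -0.5]
shift [ 0.1279 -0.0531  0.266 ] spin 0.3
```

{"name": "servo_tool", "arguments": {
  "moves": "0.032 -0.013 0.02 0 0.087; 0.064 -0.027 0.04 0 0.087; 0.096 -0.04 0.07 0 0.087; 0.128 -0.053 0.10 0 0.087; 0.128 -0.053 0.14 0 0.087; 0.128 -0.053 0.18 0 0.087; 0.128 -0.053 0.22 0 0.087; 0.128 -0.053 0.26 0 0.087; 0.128 -0.053 0.266 0 0.087; 0.128 -0.053 0.266 0 0.087"
}}

```text
time: 3.42
position: [0.4306, 0.1792, 0.2176]
tool_rot: [0.595, 0.804, -0.002, -0.002]
ft_force: [0.2, 0.3, 0.3]
grip_width: 0.0869
grip_force: 0.0
```

```bash
python3 -c "
from h import *
plan([.433,.181,.22],17)
snap('wrist','w1.png')
print(proj('wrist',[.433,.181,.08]))"
```

```text
pos [0.4306 0.1792 0.2176] yawy 17.04 q1,q6 [ 8.8 -8.2] F [0.2 0.3 0.3]
shift [ 0.001   0.0028 -0.0024] spin 0.0
(np.float64(284.5106242705396), np.float64(194.89072785052724))
```

View pics/w1.png

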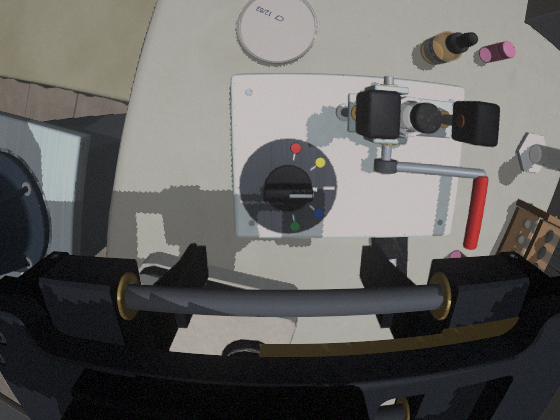

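The wrist view shows red (296,148), yellow (320,162), blue (319,213) and green (295,227), with the knob at (288,188). The red grip runs from (481,178) to (471,247).

```bash
python3 -c "
from h import *
z=.05
d={k:atz('wrist',*p,z)[:2] for k,p in dict(r=(296,148),y=(320,162),b=(319,213),g=(295,227)).items()}
print({k:np.round(v,4) for k,v in d.items()})
for a,b,c in(('r','g',80),('y','b',40)):
  e=d[a]-d[b];yaw=np.arctan2(-e[0],e[1]);m=(d[a]+d[b])/2-.043*np.cos(np.radians(c))*np.array([np.cos(yaw),np.sin(yaw)])
  print(np.linalg.norm(e),np.degrees(yaw),m)
print('bar ends', atz('wrist',265,187,.08),atz('wrist',313,189,.08))
print('grip',atz('wrist',481,178,.103),atz('wrist',471,247,.103))
plan([.433,.181,.13],17)
"
```

```text
{'r': array([0.432 , 0.2242]), 'y': array([0.46  , 0.2178]), 'b': array([0.4768, 0.165 ]), 'g': array([0.4569, 0.1422])}
0.08571080123689014 16.899578084293314 [0.43732633 0.18102097]
0.05533934838450149 17.596358265675335 [0.43700709 0.18145058]
bar ends [0.41293734 0.18299546 0.08      ] [0.45730228 0.19460518 0.08      ]
grip [0.61239275 0.26254236 0.103     ] [0.63642252 0.19197603 0.103     ]
pos [0.4328 0.1795 0.2198] yawy 17.04 q1,q6 [ 8.8 -8.2] F [-0.1 -0.1 -0.1]
shift [0.0013 0.0007 0.0897] spin 0.0
```

{"name": "servo_tool", "arguments": {
  "moves": "0.001 0.003 0.03 0 0.087; 0.001 0.003 0.065 0 0.087; 0.001 0.003 0.10 0 0.087; 0.001 0.003 0.12 0 0.087; 0.001 0.003 0.14 0 0.08; 0.001 0.003 0.15 0 0.08; 0.001 0.003 0.16 0 0.07; 0.001 0.003 0.162 0 0.065; 0.001 0.003 0.162 0 0.06; 0.001 0.003 0.162 0 0.06",
  "grip_force": 15
}}

```text
time: 4.3
position: [0.4372, 0.1817, 0.0592]
tool_rot: [0.595, 0.804, 0.002, 0.002]
ft_force: [0.2, -0.4, -0.5]
grip_width: 0.0632
grip_force: 0.0
```

```bash
python3 -c "
from h import *
plan([.435,.1812,.058],17.2)
im=cams.camera('wrist');cv2.imwrite('pics/w2.png',cv2.resize(im[100:310,120:440],None,fx=2.4,fy=2.4))"
```

```text
pos [0.4372 0.1817 0.0592] yawy 17.04 q1,q6 [ 9. -8.] F [ 0.2 -0.4 -0.5]
shift [ 0.0002 -0.0023  0.0012] spin -0.2
```

View pics/w2.png

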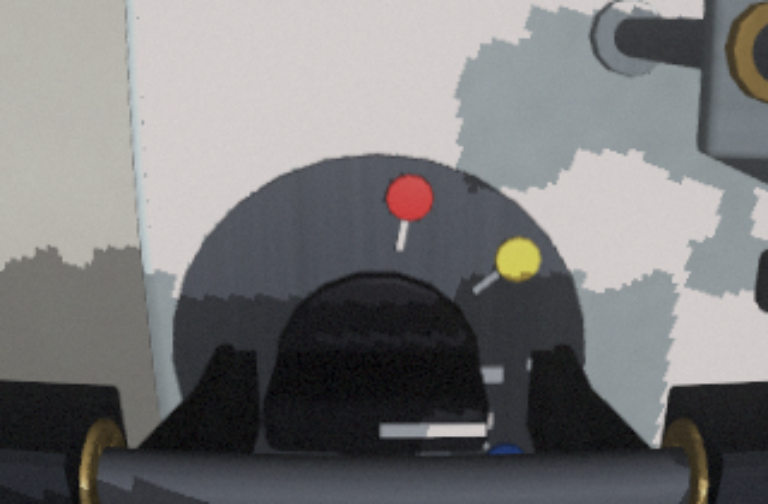

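Bar is slightly off-centre between the fingers (gap 10 px left, 43 px right), so I'll shift -3 mm in y and close.

{"name": "servo_tool", "arguments": {
  "moves": "0 -0.003 0.001 0 0.06; 0 -0.003 0.001 0 0.055; 0 -0.003 0.001 0 0.05; 0 -0.003 0.001 0 0.045; 0 -0.003 0.001 0 0.04; 0 -0.003 0.001 0 0.03; 0 -0.003 0.001 0 0.03; 0 -0.003 0.001 0 0.03",
  "grip_force": 25
}}

```text
time: 5.02
position: [0.4335, 0.1808, 0.0568]
tool_rot: [0.595, 0.804, 0.001, 0.001]
ft_force: [1.9, 1.8, 3.0]
grip_width: 0.0477
grip_force: 25.0
```

{"name": "servo_tool", "arguments": {
  "moves": "0 0 0 4 0.03; 0 0 0 9 0.03; 0 0 0 15 0.03; 0 0 0 21 0.03; 0 0 0 27 0.03; 0 0 0 33 0.03; 0 0 0 37 0.03; 0 0 0 39 0.03; 0 0 0 40 0.03; 0 0 0 40 0.03"
}}

```text
time: 5.85
position: [0.4331, 0.1808, 0.0568]
tool_rot: [0.834, 0.552, 0.001, 0.0]
ft_force: [2.7, 2.7, 3.3]
grip_width: 0.0481
grip_force: 25.0
```

```bash
python3 -c "
from h import *
plan([.4335,.1808,.057],17.2);print(get_obs()['moment'],get_obs()['grip_width'])
im=cams.camera('top');cv2.imwrite('pics/t2.png',cv2.resize(im[155:305,225:365],None,fx=4,fy=4))
im=cams.camera('wrist');cv2.imwrite('pics/w3.png',cv2.resize(im[60:310,120:440],None,fx=2.4,fy=2.4))"
```

```text
pos [0.4331 0.1808 0.0568] yawy -22.97 q1,q6 [ 9.  31.9] F [2.7 2.7 3.3]
shift [ 0.0002  0.0003 -0.0002] spin -40.2
[ 0.39775581 -0.47171785 -0.00149703] 0.04807032309418091
```

View pics/w3.png

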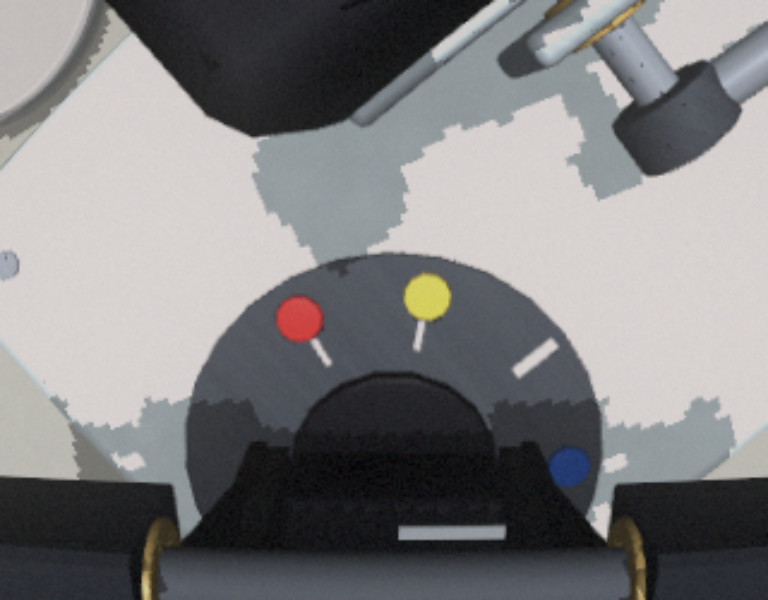

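```bash
python3 -c "
from h import *
m=cams.camera_model('wrist');R=np.array(m['R']);c=-R.T@m['t'];print(c, 'axis',R[2])
o=get_obs();T=Rn.from_quat(o['tool_rot']).as_matrix();k=T.T@(c-o['position']);print('cam in tool',k)
yaw=np.radians(17);S=np.array([[np.cos(yaw),np.sin(yaw)],[-np.sin(yaw),np.cos(yaw)]])
O=np.array([.4335,.1808]);base=np.array([-.075,-.0055])
for a in (17,-3,-23,-43,-63): 
  y=np.radians(a);xx=np.array([-np.sin(y),np.cos(y)]) # tool x dir
  xx=np.array([np.cos(y+np.pi/2),np.sin(y+np.pi/2)]);yy=np.array([np.cos(y),np.sin(y)])
  print(a,S@(k[0]*xx+k[1]*yy)+base, c[2])
"
```

```text
[0.46473599 0.25609501 0.21818567] axis [-0.11374507 -0.27323786 -0.95519795]
cam in tool [ 8.18920674e-02  3.64151018e-05 -1.61267860e-01]
17 [-0.07496358  0.07639207] 0.21818567147854584
-3 [-0.04695704  0.07144092] 0.21818567147854584
-23 [-0.0223329   0.05720956] 0.21818567147854584
-43 [-0.00406118  0.0354145 ] 0.21818567147854584
-63 [0.00565427 0.00868455] 0.21818567147854584
```

The knob follows the gripper, with no contact force, and the camera passes above the gates. Carrying on another 40°.

{"name": "servo_tool", "arguments": {
  "moves": "0 0 0 4 0.03; 0 0 0 9 0.03; 0 0 0 15 0.03; 0 0 0 21 0.03; 0 0 0 27 0.03; 0 0 0 33 0.03; 0 0 0 37 0.03; 0 0 0 39 0.03; 0 0 0 40 0.03; 0 0 0 40 0.03"
}}

```text
time: 6.78
position: [0.4329, 0.181, 0.0568]
tool_rot: [0.972, 0.234, 0.001, -0.0]
ft_force: [2.9, 4.6, 5.4]
grip_width: 0.0477
grip_force: 25.0
```

{"name": "servo_tool", "arguments": {
  "moves": "0 0 0 0 0.055; 0 0 0 0 0.065; 0 0 0 0 0.07; 0 0 0 0 0.07; 0 0 -0.02 0 0.07; 0 0 -0.05 0 0.07; 0 0 -0.09 0 0.07; 0 0 -0.13 0 0.07; 0 0 -0.17 0 0.07; 0 0 -0.18 0 0.07"
}}

```text
time: 7.62
position: [0.4347, 0.1808, 0.2419]
tool_rot: [0.972, 0.234, 0.005, 0.001]
ft_force: [0.1, 0.9, 0.2]
grip_width: 0.0697
grip_force: 0.0
```

```bash
python3 -c "
from h import *
plan([.60,.227,.237],17)
print(proj('wrist',[.4335,.1808,.06]))
im=cams.camera('wrist');cv2.imwrite('pics/w4.png',cv2.resize(im[60:340,140:460],None,fx=2.4,fy=2.1))"
```

```text
pos [0.4347 0.1808 0.2419] yawy -62.94 q1,q6 [ 9.  71.9] F [0.1 0.9 0.2]
shift [0.1681 0.0341 0.0065] spin -79.9
(np.float64(282.51701282951143), np.float64(188.41092347026438))
```

View pics/w4.png

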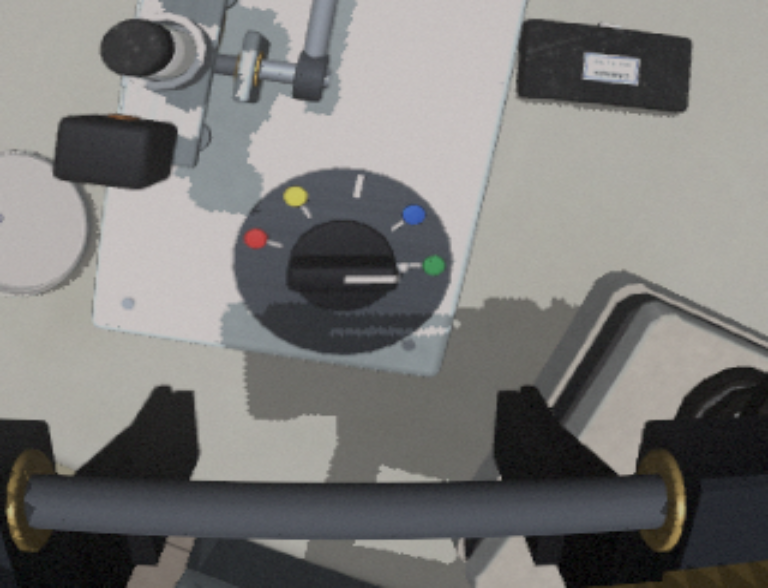

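The pointer aims at green (433,265), so the dial is set. Now to the lever.

{"name": "servo_tool", "arguments": {
  "moves": "0.01 0.002 0 -5 0.07; 0.03 0.007 0 -12 0.07; 0.055 0.012 0 -19 0.07; 0.08 0.018 0 -26 0.07; 0.105 0.024 0 -33 0.07; 0.13 0.03 0 -40 0.07; 0.155 0.035 0 -47 0.07; 0.175 0.04 0 -54 0.07; 0.186 0.042 0 -61 0.07; 0.186 0.042 0 -68 0.07"
}}

```text
time: 8.5
position: [0.6183, 0.2275, 0.2336]
tool_rot: [0.673, 0.739, -0.001, -0.001]
ft_force: [-0.4, -0.6, -0.3]
grip_width: 0.07
grip_force: 0.0
```

{"name": "servo_tool", "arguments": {
  "moves": "0 0 0 -6 0.06; 0 0 0 -12 0.06; 0 0 0.02 -12 0.06; 0 0 0.04 -12 0.06; 0 0 0.04 -12 0.06; 0 0 0.04 -12 0.06"
}}

```text
time: 9.0
position: [0.6149, 0.2271, 0.1936]
tool_rot: [0.595, 0.804, -0.003, -0.002]
ft_force: [0.1, 0.5, -0.5]
grip_width: 0.06
grip_force: 0.0
```

```bash
python3 -c "
from h import *
plan([.62,.228,.2],17)
print(proj('wrist',[.62,.228,.101]))
im=cams.camera('wrist');cv2.imwrite('pics/w5.png',cv2.resize(im[60:340,140:460],None,fx=2.1,fy=2.1))"
```

```text
pos [0.6149 0.2271 0.1936] yawy 17.04 q1,q6 [10.5 -6.5] F [ 0.1  0.5 -0.5]
shift [-0.0006  0.0051 -0.0064] spin 0.0
(np.float64(290.7489228369261), np.float64(212.05513003757034))
```

View pics/w5.png

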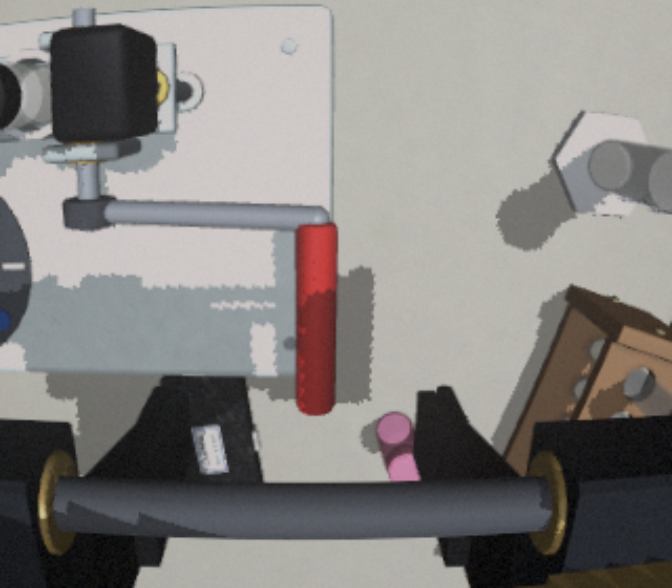

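Grip's middle is at (290.5,212.4), which matches the prediction for (0.620, 0.228, 0.101).

{"name": "servo_tool", "arguments": {
  "moves": "0 0.004 0.03 0 0.06; 0 0.004 0.06 0 0.06; 0 0.004 0.08 0 0.06; 0 0.004 0.09 0 0.06; 0 0.004 0.10 0 0.06; 0 0.004 0.11 0 0.06; 0 0.004 0.11 0 0.06; 0 0.004 0.11 0 0.06",
  "grip_force": 35
}}

```text
time: 9.72
position: [0.6212, 0.2289, 0.087]
tool_rot: [0.595, 0.804, 0.0, 0.0]
ft_force: [-0.6, -0.1, 0.3]
grip_width: 0.06
grip_force: 0.0
```

```bash
python3 -c "
from h import *
plan([.62,.228,.082],17)"
```

```text
pos [0.6212 0.2289 0.087 ] yawy 17.04 q1,q6 [10.6 -6.5] F [-0.6 -0.1  0.3]
shift [-0.0005 -0.0014  0.005 ] spin 0.0
```

{"name": "servo_tool", "arguments": {
  "moves": "0 -0.001 0.005 0 0.05; 0 -0.001 0.005 0 0.04; 0 -0.001 0.005 0 0.03; 0 -0.001 0.005 0 0.02; 0 -0.001 0.005 0 0.01; 0 -0.001 0.005 0 0.005; 0 -0.001 0.005 0 0.005; 0 -0.001 0.005 0 0.005",
  "grip_force": 35
}}

```text
time: 10.38
position: [0.6193, 0.2284, 0.0815]
tool_rot: [0.594, 0.804, -0.0, -0.0]
ft_force: [2.8, -0.3, 2.0]
grip_width: 0.0151
grip_force: 35.1
```

{"name": "servo_tool", "arguments": {
  "moves": "0 -0.001 -0.004 0 0.005; 0 -0.0026 -0.0083 0 0.005; 0 -0.006 -0.0164 0 0.005; 0 -0.010 -0.0241 0 0.005; 0 -0.0147 -0.0315 0 0.005; 0 -0.020 -0.0384 0 0.005; 0 -0.0259 -0.0448 0 0.005; 0 -0.0323 -0.0507 0 0.005; 0 -0.0359 -0.0534 0 0.005; 0 -0.0359 -0.0534 0 0.005"
}}

```text
time: 11.22
position: [0.5846, 0.2178, 0.1357]
tool_rot: [0.595, 0.804, 0.0, 0.0]
ft_force: [2.1, -0.1, -7.2]
grip_width: 0.0146
grip_force: 34.9
```

```bash
python3 -c "
from h import *
plan([.62,.228,.082],17);print(get_obs()['grip_width'])"
```

```text
pos [0.5846 0.2178 0.1357] yawy 17.04 q1,q6 [10.2 -6.9] F [ 2.1 -0.1 -7.2]
shift [-0.0006  0.0368  0.0537] spin 0.0
0.014630298681609276
```

{"name": "servo_tool", "arguments": {
  "moves": "0 -0.0035 -0.0026 0 0.005; 0 -0.0109 -0.0073 0 0.005; 0 -0.0186 -0.0113 0 0.005; 0 -0.0267 -0.0147 0 0.005; 0 -0.035 -0.0173 0 0.005; 0 -0.0435 -0.0192 0 0.005; 0 -0.0522 -0.0203 0 0.005; 0 -0.0575 -0.0206 0 0.005; 0 -0.0609 -0.0207 0 0.005; 0 -0.0609 -0.0207 0 0.005"
}}

```text
time: 12.05
position: [0.5274, 0.2003, 0.156]
tool_rot: [0.595, 0.804, 0.001, 0.001]
ft_force: [6.3, 2.8, -10.5]
grip_width: 0.0146
grip_force: 34.9
```

```bash
python3 -c "
from h import *
plan([.6193-.0966*np.cos(np.radians(17)),.2284-.0966*np.sin(np.radians(17)),.0815+.0741],17);print(get_obs()['grip_width'])
a=cams.camera('scene')[120:290,170:350];b=cams.camera('wrist')
a=cv2.resize(a,None,fx=2.2,fy=2.2);b=cv2.resize(b[0:340,60:500],(440,374))
a=cv2.resize(a,(346,374));cv2.imwrite('pics/f.png',np.hstack([a,b]))"
```

```text
pos [0.5274 0.2003 0.156 ] yawy 17.03 q1,q6 [ 9.4 -7.6] F [  6.3   2.8 -10.5]
shift [ 0.0001 -0.0005  0.0004] spin 0.0
0.014648390997041067
```

View pics/f.png

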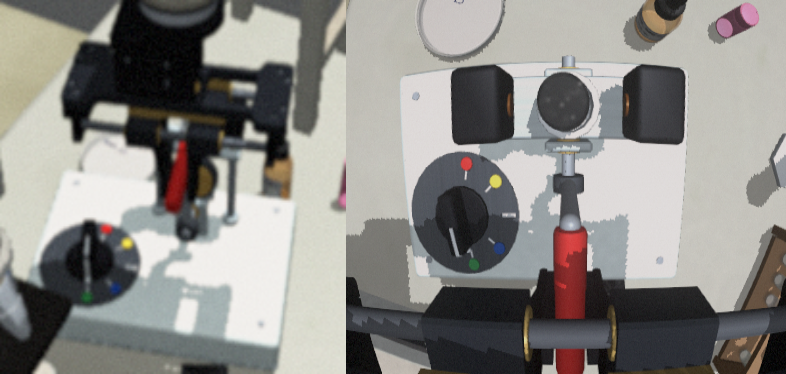

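```bash
python3 -c "
from h import *
y=np.radians(17);e=np.array([np.cos(y),np.sin(y)])
f=lambda X,Y,z:atz('wrist',60+X-346,Y*340/374,z)[:2]@e
print('shaft',f(568.5,60,.075),f(568.5,160,.075),f(568.5,183,.075),'gripend',f(570.5,232,.175),f(570,300,.175))
o=get_obs();print('tcp',o['position'][:2]@e,o['time'],o['ft_force'],np.array([.62,.228])@e-.0966)"
```

```text
shaft 0.5629030652410382 0.562946751376556 0.5629506167398011 gripend 0.5638753507175478 0.5636882060265032
tcp 0.5635902960058333 12.15 [  5.08150472   2.59505126 -11.14756642] 0.5629696973738659
```

Lever is upright within about 1 mm at the grip (under 1°), held, with the dial still at green. Handing in.

```bash
python3 -c "
from h import *
print(job.hand_in())"
```

```text
the job is handed in; nothing more can be done
None
```

I turned the knob until its pointer clicked in at green, then swung the cam lever upright (within about 1°). I handed the job in at about 12 s still holding the red grip; the hand-in returned no verdict.

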